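# Find the proud stage disc with a straightedge

## Task

One of the two black stage discs in the grey microscope base is not fully down: find it with the steel straightedge. Take the bar by its middle, lay it front to back across a disc, centred and square with the base, let go, and with shut fingers press firmly but gently (about 10 N) on top of its rounded end, then of its square end: if it rocks, that is the disc; if not, try the other. Leave the bar lying centred across the disc on which it rocked, and do not disturb the other things.

Things in the scene. Friction and masses are not known exactly. Their poses are not given: they have to be found in the camera images.
- base: heavy grey base plate of a twin-stage microscope, immovable on four rubber feet: 210 mm deep (x axis), 520 mm wide (y axis), flat level face 30 mm above its origin, which lies under its centre. The feet are set differently each time: the face is about 31 to 39 mm above the bench. Steel socket collars, 30 mm in diameter, 4 mm tall, stand at its two rear (+x) corners, 80 mm behind and 235 mm beside the middle.
- stage_left (a point): centre of the left (+y) disc's recess, at the height of the base's face; fixed to the base 140 mm left of its middle, with the base's axes. A round black stage disc, 64 mm in diameter, lies in the recess. One of the two discs is flush with the face, the other stands about 2.4 mm proud; which one differs each time and this point does not show it.
- stage_right (a point): the same for the right (-y) disc: centre of its recess, at the height of the base's face, 140 mm right of the base's middle, with the base's axes.
- straightedge: steel straightedge bar, 200 mm long (x), 24 wide (y), 12 thick (z), about 450 g. Origin: centre of its underside. +x end rounded with a 10 mm hole, -x end square. Starts between the discs. On the proud disc it rests level; 2 to 5 N 70 to 90 mm from its middle tip that end some 3 mm down onto the face, and it settles back when let go. On the flush disc it lies flat and does not give; the touch is hard, so come down slowly.
- vial: small amber glass jar with a white cap, 26 mm in diameter and 45 mm tall, standing on the base near its left (+y) end; origin at the centre of its underside. Bystander.
- cassette: white plastic specimen cassette, 40 x 28 x 8 mm, lying on the base near its right (-y) end; origin at the centre of its underside. Bystander.
- petri_dish: closed clear petri dish, 92 mm in diameter, 18 mm tall, on the bench behind the base; origin at the centre of its underside. Bystander.
- bottle: white plastic bottle with paper label, 54 mm in diameter, 130 mm tall, on the bench behind the base; origin at the centre of its underside. Bystander.
- jar: amber jar with a white cap, 60 mm in diameter, 75 mm tall, on the bench to the right (-y) of the base; origin at the centre of its underside. Bystander.
- screwdriver: screwdriver, 170 mm long, lying on the bench to the left (+y) of the base; its x axis runs from handle to tip. Bystander.
- beaker: clear glass beaker, 70 mm in diameter, 90 mm tall, on the bench at the left (+y); origin at the centre of its underside. Bystander.
Not all that is in view belongs to the job. Of the things that look like the straightedge, the middle-sized one is meant.

How it is judged:
On the way, in this order (a step that is already met when the one before it is completed fails the run):
1. the straightedge lies across a disc and its rounded (+x) end, pressed by the fingers at least 50 mm from its middle, has rocked down firmly onto the base's face (over 1 N, over 0.018 rad) (((horizontal distance between straightedge and stage_left below 0.02 m and angle between the x axis of straightedge and the x axis of base, either way round below 0.2 rad) or (horizontal distance between straightedge and stage_right below 0.02 m and angle between the x axis of straightedge and the x axis of base, either way round below 0.2 rad)) and contact force between straightedge and base above 1 N and contact force between the fingers and straightedge above 3 N and x of the grasp point in the frame of straightedge above 0.05 m and angle between straightedge's own x axis and vertical above 1.5888 rad), for 0.1 s.
2. then its square (-x) end, pressed likewise, has rocked down onto the face (((horizontal distance between straightedge and stage_left below 0.02 m and angle between the x axis of straightedge and the x axis of base, either way round below 0.2 rad) or (horizontal distance between straightedge and stage_right below 0.02 m and angle between the x axis of straightedge and the x axis of base, either way round below 0.2 rad)) and contact force between straightedge and base above 1 N and contact force between the fingers and straightedge above 3 N and x of the grasp point in the frame of straightedge below -0.05 m and angle between straightedge's own x axis and vertical below 1.5528 rad), for 0.1 s.
At the end, for the whole second after the job is handed in: The straightedge lies at rest, let go, on the proud disc: its middle within 20 mm of the disc's centre in plan, its length within 0.2 rad of the base's front-to-back direction, its underside 1.3 to 4.5 mm above the base's face, tilted less than 0.06 rad (((horizontal distance between straightedge and stage_left below 0.02 m and angle between the x axis of straightedge and the x axis of base, either way round below 0.2 rad) or (horizontal distance between straightedge and stage_right below 0.02 m and angle between the x axis of straightedge and the x axis of base, either way round below 0.2 rad)) and z of straightedge in the frame of base between 0.0313 and 0.0345 m and angle between straightedge's own z axis and vertical below 0.06 rad and linear speed of straightedge below 0.01 m/s and contact force between the fingers and straightedge below 0.1 N); the robot touches nothing.
It fails at once if the fingers press on the straightedge with more than 25 N anywhere further than 50 mm from its middle (contact force between the fingers and straightedge above 25 N and (x of the grasp point in the frame of straightedge above 0.05 m or x of the grasp point in the frame of straightedge below -0.05 m)).
It fails at once if the hand bears on the base with more than 30 N (contact force between the fingers and base above 30 N).
It fails at once if a bystander is moved more than 25 mm (distance of any of vial, cassette, petri_dish, bottle, jar, screwdriver, beaker from where it was at the start of the episode above 0.025 m).
It also fails if it takes over 72 s, if anything falls off the work surface, if the arm or the gripper's body presses on something with over 40 N, if the wrist force passes 120 N, or if a joint passes its speed limit or range.

## Robot

A 6-joint arm with a two-finger parallel gripper is mounted at the origin on the work surface. World frame = base frame: x ahead of the robot, y to its left, z up, the work surface at z = 0. Lengths are in m, angles in rad, forces in N, time in s.
With the tool pointing down it reaches from about 0.225 to 0.725 m from the base axis. Payload 3.1 kg.
Tool frame: the origin (TCP) lies between the finger pads; the fingertips stand 22 mm ahead of it and the grasp point (between the pads) lies 3 mm ahead of it; z points along the fingers, y is the line along which they close (so a half turn about z gives the same grasp; the last joint's range is limited). The gripper opens to 85 mm and grips with 20 to 120 N. Pads are 22 mm wide; open, the fingers measure 114 mm over their backs; the gripper's body (76 mm by 85 mm) begins 54 mm behind the grasp point. The pads swing forward as they close: fully open they stand 13 mm farther back than shut.
Start: joints at [-1.257, 0.048, 0.099, 1.622, 0, 1.443], TCP at [0.224, -0.475, 0.253] pointing down, gripper open.
Joint ranges: [-2.91, 2.91], [-0.99, 1.94], [-1.21, 1.42], [-2.12, 2.29], [-1.49, 1.47], [-3.14, 3.14]. Speed limits (rad/s): [2.79, 2.79, 3.14, 3.14, 3.14, 3.14].

## Interface

Orientations are given as a unit quaternion [w, x, y, z].
In Python, from station import env, cams gives the robot as it stands. The module is installed in compiled form; this text tells all that it offers.
- The arm moves only by the shell command python3 -m handwheel 'ROWS' [FORCE]. ROWS is JSON, one flat list of numbers, 5 for each row, row after row: the shift along the tool's x, y, z in units of 40 mm (1.0 is 40 mm), then the turn about the tool's z in units of 5 degrees (1.0 is 5 degrees), then the opening in per cent of the stroke, from 0 (shut) to 100 (fully open). In form: [tx, ty, tz, turn, grip, tx, ty, tz, turn, grip, ...]. A call has 1 to 12 rows; each row is the pose to reach, as a shift and turn from the pose commanded when the call began, along the tool's axes at that moment; what a row does not reach only later rows make up. A row lasts 1/8 s, in which the tool goes at most 62.5 mm and 10.7 degrees, less where a joint would pass 70% of its speed; a pose out of reach is approached as far as the arm can. A call with a gripper value outside its range is refused whole. The fingers move at their own pace and stop on an object; FORCE is the grip in N (left out, the last holds). Time passes only in rows, so rows that repeat a pose let the fingers close. It gives the time, the measured TCP pose, the force, the opening and the grip force at its end, in the units of the state.
- env.sense(): the state, without advancing time (a new reading comes with each control period).
- cams.grab_frame(name): name is "scene" or "top" or "wrist"; returns a dict with "color" (480x640x3 uint8, red, green, blue), "z_map" (480x640 float32, m along the optical axis (not along the pixel's ray), 0 where there is no reading), "vfov" (degrees; the focal length in pixels is half the picture's height over the tangent of half this angle, whatever the lens; pixels are square), "cx", "cy" (the principal point, pixels), "xyz" and "attitude" of the camera in the world. Camera axes: x right, y down, z forward; pixel columns grow to the right and rows downward; lengths in m; the calibration is good to about 2 mm. A picture is of the moment at which its call begins.
- env.sign_off(): hands the job in; it is judged then, once.
The state is a dict: "time": time; "joint_positions": joint angles; "qd": joint speeds; "joint_torque": joint torques, N m; "tcp_pos": TCP position; "ee_rot": TCP orientation; "contact_force": force on the tool from outside, world axes, zero at the start; "torque": the same for the moment, N m; "gripper_width": finger opening in m; "grasp_force": force on a finger pad.
Only numpy, scipy, OpenCV 4.12 (cv2) and the standard library are available. Lean on these libraries where they do the work, as an engineer would, in place of code of your own. Each camera call takes 0.05 s, during which the arm holds its last target. There are 200 camera calls.

## Working session

There is one attempt and no reset: what is moved stays moved. The work goes in short steps, Python scripts to look and compute and a shell command to move; the robot and the scene stay as the last step left them, time stands still between calls to the robot, and variables do not carry over. Pictures are saved under pics/ and viewed, at most 10 in all, crops included, and the job is handed in when it is done.

```bash
mkdir -p pics
cat > h.py <<'E'
import numpy as np, cv2
from scipy.spatial.transform import Rotation as R
from station import env, cams
def rot(a):
    a=np.array(a,float)
    return a if a.shape==(3,3) else R.from_quat(a[[1,2,3,0]]).as_matrix()
def grab(n):
    f=cams.grab_frame(n); z=f["z_map"]; h,w=z.shape
    fl=h/2/np.tan(np.radians(f["vfov"])/2)
    u,v=np.meshgrid(np.arange(w),np.arange(h))
    P=np.stack([(u-f["cx"])/fl*z,(v-f["cy"])/fl*z,z],-1)
    W=P@rot(f["attitude"]).T+np.array(f["xyz"]); W[z==0]=np.nan
    return f,W
def save(n,c): cv2.imwrite(f"pics/{n}.png",cv2.cvtColor(c,cv2.COLOR_RGB2BGR))
E
python3 - <<'E'
from h import *
for n in("top","scene"):
    f,W=grab(n); save(n+"0",f["color"]); np.savez(n+"0",W=W,c=f["color"]); print(n,f["xyz"],f["attitude"],f["vfov"])
s=env.sense(); print(s)
E
```

```text
top [ 0.43428802 -0.01495949  1.47351142] [-0.01531106  0.707229   -0.7066841   0.01379473] 46.069561386268866
scene [1.73460839 0.33941466 0.92141897] [-0.28102461  0.53510661  0.70278864 -0.3751989 ] 46.695200854123115
{'time': 0.1, 'joint_positions': array([-1.25680301e+00,  4.86775879e-02,  9.77439388e-02,  1.62200358e+00,
        1.25391806e-05,  1.44301115e+00]), 'qd': array([ 0.00044061, -0.00029766,  0.00436738, -0.00204514, -0.00076548,
       -0.00110358]), 'joint_torque': array([ 2.23234943e-03, -3.39852118e+01,  3.20935500e+01,  1.58311991e-02,
       -8.53213623e-05, -1.54834972e-06]), 'tcp_pos': array([ 0.22430316, -0.47410865,  0.2522284 ]), 'ee_rot': array([-1.06639792e-03,  9.75702446e-01,  2.19097219e-01, -9.32770073e-05]), 'contact_force': array([-0.84117748, -1.12826118,  0.18854573]), 'torque': array([-0.01262029,  0.02940267,  0.0929594 ]), 'grasp_force': 0.0, 'gripper_width': 0.08550936858456995}
```

View pics/top0.png

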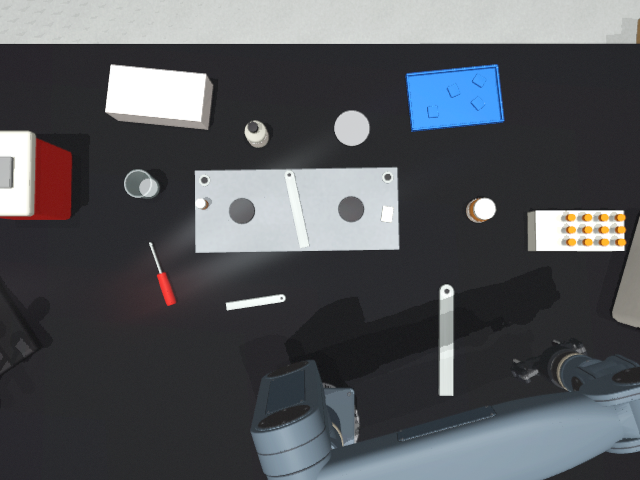

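The top view shows the base at about (195–398, 168–252). The discs are at (242,211) and (351,209). The middle-sized bar lies between them, with its hole at (290,175) and its square end at (302,246). Next I'll measure these.

Run:
```python
from h import *
d=np.load("top0.npz");W=d["W"];c=d["c"].astype(int)
g=c.mean(-1); z=W[...,2]
reg=np.zeros(z.shape,bool);reg[160:260,185:408]=1
base=reg&(z>0.02)&(z<0.06)
print("face z",np.nanmedian(z[base]))
def box(m,n):
    m=m.astype(np.uint8);k,l,s,_=cv2.connectedComponentsWithStats(m);i=1+s[1:,4].argmax();m=l==i
    p=W[m];p=p[~np.isnan(p[:,0])];r=cv2.minAreaRect((p[:,:2]*1000).astype(np.float32));print(n,m.sum(),r,"z",np.median(p[:,2]),"mean",p.mean(0)[:2]);return p
box(base,"base")
fz=np.nanmedian(z[base])
r2=np.zeros_like(reg);r2[165:255,270:325]=1
box(r2&(g>215),"bar-col")
box(r2&(z>fz+0.007),"bar-z")
for n,x0 in(("L",242),("R",351)):
    r3=np.zeros_like(reg);r3[190:232,x0-22:x0+22]=1
    p=box(r3&(g<100),n)
    ring=r3&(g>120); print("ring z",np.nanmean(z[ring]),"disc z",p[:,2].mean())
for n,(u,v) in dict(hole=(290,175),cl=(204,180),cr=(388,177),vial=(202,203),cas=(387,214)).items(): print(n,W[v-1:v+2,u-1:u+2].reshape(-1,3).mean(0))
```

```text
face z 0.03147629496949955
base 16397 ((554.699951171875, 51.28382873535156), (211.19271850585938, 521.6180419921875), 0.9781723618507385) z 0.03147629496949955 mean [0.55350992 0.04970658]
bar-col 728 ((555.9161376953125, 51.726966857910156), (206.1395721435547, 26.999765396118164), 13.099130630493164) z 0.04297817835968942 mean [0.55322033 0.05064797]
bar-z 690 ((556.5230712890625, 50.308494567871094), (199.46621704101562, 27.515146255493164), 11.060914039611816) z 0.043388197655714 mean [0.55484637 0.05040302]
L 87 ((541.7955322265625, 171.67166137695312), (19.801240921020508, 56.10624694824219), 60.399417877197266) z 0.03305680269340616 mean [0.53653593 0.1740916 ]
ring z 0.03089695688135027 disc z 0.0323668569324086
R 237 ((564.770263671875, -94.83175659179688), (64.29387664794922, 46.01311111450195), 52.509586334228516) z 0.03110646756540847 mean [ 0.56597869 -0.09696703]
ring z 0.03111324984168821 disc z 0.030613097951719938
hole [0.64195413 0.06633654 0.04190037]
cl [0.62982898 0.2868148  0.03601341]
cr [ 0.63768143 -0.18404347  0.0367766 ]
vial [0.56694909 0.28280265 0.07624866]
cas [ 0.54267268 -0.18084271  0.0390535 ]
```

```bash
cat >> h.py <<'E'
def go(x,y,z,yaw=None):
    "units to reach world x,y,z with tool-x yaw (deg, mod 180)"
    s=env.sense(); M=rot(s["ee_rot"]); d=M.T@(np.array([x,y,z])-s["tcp_pos"])/0.04
    cur=np.degrees(np.arctan2(M[1,0],M[0,0])); t=0 if yaw is None else ((cur-yaw+90)%180-90)/5
    print("go",d.round(3),"turn",round(t,3),"curyaw",round(cur,2),"tilt",M[:,2].round(4))
E
python3 - <<'E'
from h import *
go(0.50,0.051,0.25,11)
a=[]
for i in range(6):
    f,W=grab("top"); a.append(W)
W=np.nanmean(a,0); C=np.array([.5545,.051]);t=np.radians(.97);e=np.array([[np.cos(t),np.sin(t)],[-np.sin(t),np.cos(t)]])
q=(W[...,:2]-C)@e.T
for n,y in(("L",.14),("R",-.14)):
    r=np.hypot(q[...,0],q[...,1]-y); z=W[...,2]
    print(n,np.nanmean(z[r<.026]),np.nanmean(z[(r>.04)&(r<.06)]),np.nanstd(z[r<.026]))
E
```

```text
go [11.843 -8.92   0.078] turn 2.862 curyaw 25.31 tilt [-6.e-04  2.e-03 -1.e+00]
L 0.0333469698805934 0.03108633393054716 0.0013384400837086845
R 0.03125832789181669 0.031215849378071 0.0012998446114516938
```

The depth map puts the left disc 2.3 mm proud, so I'll try that one first.

```bash
python3 -m handwheel '[11.84,-8.92,0,2.86,100, 11.84,-8.92,0,2.86,100, 11.84,-8.92,0,2.86,100, 11.84,-8.92,0,2.86,100, 11.84,-8.92,0,2.86,100, 11.84,-8.92,0,2.86,100, 11.84,-8.92,0,2.86,100, 11.84,-8.92,0,2.86,100, 11.84,-8.92,0,2.86,100, 11.84,-8.92,0,2.86,100, 11.84,-8.92,0,2.86,100, 11.84,-8.92,0,2.86,100]'
python3 -m handwheel '[0,0,0,0,100,0,0,0,0,100]'
python3 - <<'E'
from h import *
f,W=grab("wrist"); save("w1",f["color"]); np.savez("w1",W=W,c=f["color"]); print(f["xyz"],f["vfov"],env.sense()["contact_force"])
go(0.555,0.051,0.12,11)
E
```

```text
time: 1.9
tcp_pos: [0.4997, 0.05, 0.2533]
ee_rot: [0.0, 0.995, 0.096, -0.0]
contact_force: [0.7, -0.8, 0.3]
gripper_width: 0.0854
grasp_force: 0.0
time: 2.15
tcp_pos: [0.4998, 0.0494, 0.2535]
ee_rot: [0.0, 0.995, 0.095, 0.0]
contact_force: [1.0, -0.7, 0.1]
gripper_width: 0.0852
grasp_force: 0.0
[0.5762312  0.06408859 0.37363128] 68.48880198424538 [ 0.42242079  0.20975086 -0.56794584]
go [1.358 0.225 3.339] turn -0.016 curyaw 10.92 tilt [ 4.e-04 -1.e-04 -1.e+00]
```

View pics/w1.png

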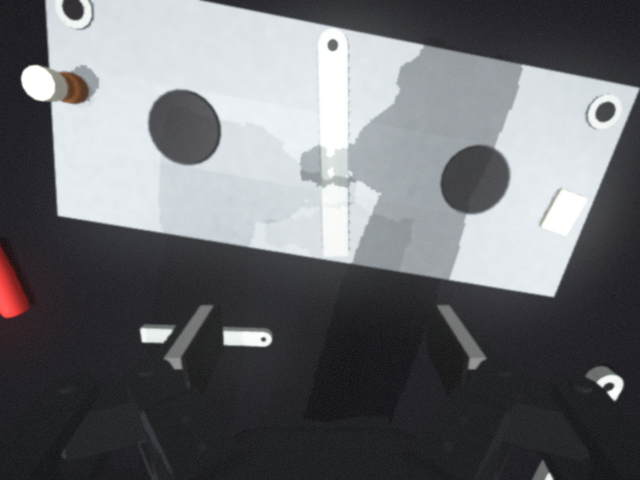

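The wrist view shows the bar almost upright, from (333,30) to (335,257). The discs are at (184,127) and (475,179), so the yaw estimate is good. I'll refine the positions from this view.

Run:
```python
from h import *
d=np.load("w1.npz");W=d["W"];z=W[...,2];g=d["c"].mean(-1)
f=np.nanmedian(z[60:210,220:310]);print("face",f)
m=np.zeros(z.shape,bool);m[25:262,305:360]=1
m&=(z>f+.006)&(z<f+.02); k,l,s,_=cv2.connectedComponentsWithStats(m.astype(np.uint8)); m=l==1+s[1:,4].argmax()
p=W[m];print("bar",cv2.minAreaRect((p[:,:2]*1000).astype(np.float32)),np.median(p[:,2]))
for n,(u,v) in dict(L=(184,127),R=(475,179)).items():
    r=np.zeros(z.shape,bool);r[v-45:v+45,u-45:u+45]=1; mm=(r&(g<90)).astype(np.uint8)
    k,l,s,_=cv2.connectedComponentsWithStats(mm);q=W[l==1+s[1:,4].argmax()]
    q=q[np.abs(q[:,2]-f)<.01]
    print(n,cv2.minEnclosingCircle((q[:,:2]*1000).astype(np.float32)),np.nanmean(q,0))
for n,(u,v) in dict(hole=(333,45),cl=(75,10),cr=(604,112)).items(): print(n,np.nanmean(W[v-2:v+3,u-2:u+3].reshape(-1,3),0))
```

```text
face 0.030834357223093134
bar ((556.6138305664062, 51.849403381347656), (200.24154663085938, 24.115550994873047), 12.153704643249512) 0.042843672674283406
L ((552.2847290039062, 191.03468322753906), 31.628860473632812) [0.55261198 0.19239231 0.03314675]
R ((556.4459838867188, -87.28382110595703), 31.80323600769043) [ 0.55731659 -0.08643811  0.03070824]
hole [0.64274724 0.06971765 0.04287819]
cl [0.62926401 0.28603984 0.0354512 ]
cr [ 0.63744821 -0.18092408  0.03524724]
```

Run:
```python
from h import *
go(0.556,0.0515,0.057,11.8)
```

```text
go [1.385 0.218 4.914] turn -0.176 curyaw 10.92 tilt [ 4.e-04 -1.e-04 -1.e+00]
```

```bash
python3 -m handwheel '[1.385,0.218,1.5,-0.176,100, 1.385,0.218,2.7,-0.176,100, 1.385,0.218,3.6,-0.176,80, 1.385,0.218,4.2,-0.176,70, 1.385,0.218,4.5,-0.176,60, 1.385,0.218,4.7,-0.176,60, 1.385,0.218,4.8,-0.176,60, 1.385,0.218,4.8,-0.176,60]' 40
python3 - <<'E'
from h import *
go(0.556,0.0515,0.057,11.8)
f,W=grab("wrist"); save("w2",f["color"])
E
```

```text
time: 3.2
tcp_pos: [0.5566, 0.0524, 0.0621]
ee_rot: [0.0, 0.995, 0.104, 0.001]
contact_force: [-0.4, 0.9, 0.8]
gripper_width: 0.0513
grasp_force: 0.0
go [-0.02   0.02   0.127] turn 0.018 curyaw 11.89 tilt [ 0.0014 -0.     -1.    ]
```

View pics/w2.png

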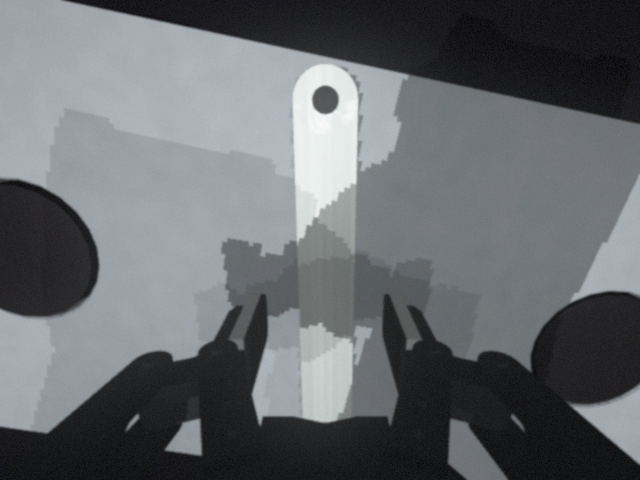

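The bar at (325,100–420) sits centred between the pads at (262,310) and (388,310). I'll lower the last few mm and close.

```bash
python3 -m handwheel '[0,0,0.08,0,50, 0,0,0.14,0,40, 0,0,0.14,0,30, 0,0,0.14,0,15, 0,0,0.14,0,15, 0,0,0.14,0,15, 0,0,0.14,0,15, 0,0,0.1,0,15, 0,0,-0.1,0,15, 0,0,-0.5,0,15, 0,0,-0.8,0,15, 0,0,-0.8,0,15]' 60
python3 - <<'E'
from h import *
go(0.553,0.1912,0.094,0.95)
f,W=grab("wrist"); save("w3",f["color"])
p=W[...,2]
E
```

```text
time: 4.75
tcp_pos: [0.5578, 0.0525, 0.0958]
ee_rot: [0.0, 0.995, 0.104, 0.002]
contact_force: [0.2, 0.4, -4.2]
gripper_width: 0.022
grasp_force: 60.5
go [ 0.596 -3.419  0.045] turn 2.189 curyaw 11.89 tilt [ 4.7e-03 -1.0e-04 -1.0e+00]
```

View pics/w3.png

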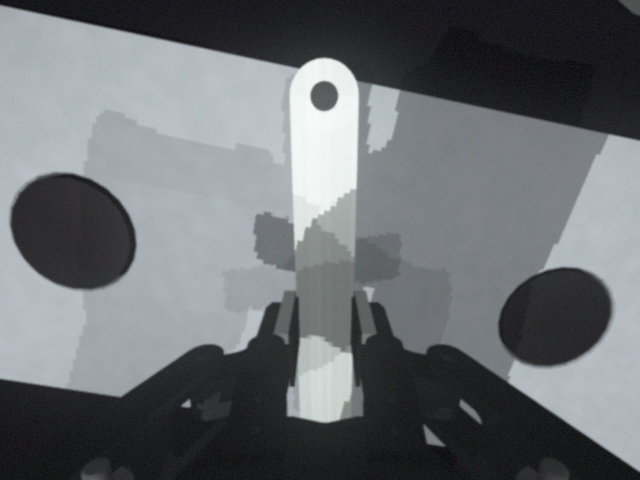

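The bar is held level and clear of the base, with its hole at (324,96). Next I'll carry it over the left disc.

```bash
python3 -m handwheel '[0.1,-0.6,0,0.4,15, 0.25,-1.4,0,0.9,15, 0.4,-2.2,0,1.4,15, 0.53,-2.9,0,1.9,15, 0.59,-3.3,0,2.1,15, 0.6,-3.42,0,2.19,15, 0.6,-3.42,0,2.19,15, 0.6,-3.42,0,2.19,15]'
python3 - <<'E'
from h import *
go(0.5535,0.1912,0.0600,0.95)
f,W=grab("top");z=W[...,2]
m=(z>.055)&(z<.11)&(np.abs(W[...,0]-.62)<.045)&(np.abs(W[...,1]-.19)<.04); p=W[m]; print(m.sum(),cv2.minAreaRect((p[:,:2]*1000).astype(np.float32)),np.median(p[:,2]),p[:,0].max())
E
```

```text
time: 5.8
tcp_pos: [0.5569, 0.1366, 0.0933]
ee_rot: [-0.022, 0.998, 0.051, -0.002]
contact_force: [0.1, 0.7, -5.2]
gripper_width: 0.0217
grasp_force: 60.5
go [ 0.055 -1.329  0.894] turn 0.973 curyaw 5.82 tilt [-0.0064  0.0443 -0.999 ]
  return _methods._mean(a, axis=axis, dtype=dtype,
  ret = ret.dtype.type(ret / rcount)
Traceback (most recent call last):
ValueError: zero-size array to reduction operation maximum which has no identity
```

Run:
```python
from h import *
s=env.sense(); print(s["joint_positions"].round(3),s["qd"].round(3),s["joint_torque"].round(1),s["time"],s["tcp_pos"])
```

```text
[ 0.101  0.195 -0.059  1.318  0.045  3.141] [ 0.004 -0.001  0.003 -0.     0.002  0.001] [ -0.  -41.3  33.5   0.    0.2  -0. ] 5.85 [0.55689463 0.13672236 0.09335308]
```

Joint 6 has reached its 3.14 limit, so this grasp needs a half turn. I'll back off, set the bar down on the bare face, and regrasp it turned 180°.

```bash
python3 -m handwheel '[-0.1,0.6,0,-0.4,15, -0.2,1.2,0,-0.9,15, -0.3,2.0,0,-1.4,15, -0.4,2.8,0,-1.9,15, -0.45,3.2,0,-2.2,15, -0.45,3.4,0,-2.2,15, -0.45,3.4,0,-2.2,15, -0.45,3.4,0,-2.2,15]'
python3 - <<'E'
from h import *
s=env.sense(); print(s["joint_positions"].round(3))
go(0.556,0.0515,0.057,11.8)
E
```

```text
time: 6.85
tcp_pos: [0.5529, 0.0008, 0.0873]
ee_rot: [-0.023, 0.989, 0.147, 0.0]
contact_force: [0.1, 0.6, -3.9]
gripper_width: 0.0222
grasp_force: 60.5
[-0.143  0.157 -0.115  1.312  0.044  2.703]
go [ 0.438 -1.155  0.814] turn 1.016 curyaw 16.88 tilt [-0.0064  0.0449 -0.999 ]
```

Run:
```python
from h import *
go(0.556,0.03,0.0585,11.8)
go(0.556,0.03,0.068,11.8)
```

```text
go [ 0.282 -0.643  0.752] turn 1.016 curyaw 16.88 tilt [-0.0064  0.0449 -0.999 ]
go [ 0.284 -0.654  0.515] turn 1.016 curyaw 16.88 tilt [-0.0064  0.0449 -0.999 ]
```

```bash
python3 -m handwheel '[0.15,-0.33,0.25,0.5,15, 0.284,-0.654,0.5,1.0,15, 0.284,-0.654,0.6,1.0,15, 0.284,-0.65,0.68,1.0,15, 0.283,-0.645,0.73,1.0,15, 0.283,-0.643,0.76,1.0,15, 0.283,-0.643,0.76,1.0,15]'
python3 - <<'E'
from h import *
go(0.556,0.03,0.0575,11.8)
E
```

```text
time: 7.72
tcp_pos: [0.5561, 0.029, 0.0582]
ee_rot: [-0.022, 0.994, 0.103, -0.001]
contact_force: [0.3, -0.2, -4.6]
gripper_width: 0.022
grasp_force: 60.5
go [ 0.003 -0.025  0.019] turn 0.005 curyaw 11.83 tilt [-0.0063  0.0444 -0.999 ]
```

```bash
python3 -m handwheel '[0,0,0.02,0,15, 0,0,0.04,0,15, 0,0,0.04,0,30, 0,0,0.04,0,45, 0,0,0.04,0,60, 0,0,0.04,0,70, 0,0,-0.4,0,70, 0,0,-1.2,0,70, 0,0,-1.6,-2,70, 0,0,-1.6,-4,70, 0,0,-1.6,-6,70, 0,0,-1.6,-8,70]'
python3 -m handwheel '[0,0,0,-2,70, 0,0,0,-4,70, 0,0,0,-6,70, 0,0,0,-8,70, 0,0,0,-10,70, 0,0,0,-12,70, 0,0,0,-14,70, 0,0,0,-16,70, 0,0,0,-18,70, 0,0,0,-20,70, 0,0,0,-22,70, 0,0,0,-24,70]'
python3 -m handwheel '[0,0,0,-2,70, 0,0,0,-4,70, 0,0,0,-4,70, 0,0,0,-4,70]'
python3 - <<'E'
from h import *
s=env.sense(); print(s["joint_positions"].round(3))
go(0.556,0.03,0.0575,11.8)
f,W=grab("wrist");save("w4",f["color"]);z=W[...,2]
fz=.0308
m=(z>fz+.006)&(z<fz+.02)&(np.abs(W[...,0]-.556)<.12)&(np.abs(W[...,1]-.03)<.06)
k,l,st,_=cv2.connectedComponentsWithStats(m.astype(np.uint8)); p=W[l==1+st[1:,4].argmax()]
print(cv2.minAreaRect((p[:,:2]*1000).astype(np.float32)),np.median(p[:,2]))
E
```

```text
time: 9.22
tcp_pos: [0.5571, 0.0263, 0.1238]
ee_rot: [-0.021, 0.898, 0.44, 0.008]
contact_force: [-1.0, -0.2, 0.3]
gripper_width: 0.0599
grasp_force: 0.0
time: 10.72
tcp_pos: [0.557, 0.0264, 0.1237]
ee_rot: [-0.004, 0.068, 0.997, 0.022]
contact_force: [-0.2, 0.1, -1.0]
gripper_width: 0.0596
grasp_force: 0.0
time: 11.22
tcp_pos: [0.5567, 0.0264, 0.1228]
ee_rot: [-0.0, -0.102, 0.995, 0.022]
contact_force: [-0.3, -0.1, -0.7]
gripper_width: 0.0594
grasp_force: 0.0
[-0.096  0.148 -0.053  1.379  0.044 -0.301]
go [0.006 0.02  1.635] turn -0.018 curyaw -168.29 tilt [-0.0054  0.0443 -0.999 ]
((556.502197265625, 30.137104034423828), (200.11019897460938, 24.105701446533203), 11.978638648986816) 0.042896203020956425
```

View pics/w4.png

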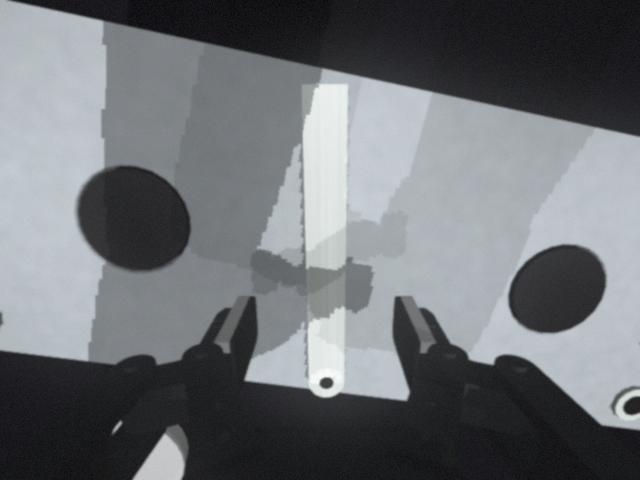

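The bar lies flat, centred at (0.5565, 0.030), with its rounded end now at (326,382) towards the palm side. I'll regrasp it.

```bash
python3 -m handwheel '[0.006,0.02,0.8,0,70, 0.006,0.02,1.2,0,60, 0.006,0.02,1.45,0,50, 0.006,0.02,1.57,0,45, 0.006,0.02,1.62,0,35, 0.006,0.02,1.63,0,15, 0.006,0.02,1.63,0,15, 0.006,0.02,1.63,0,15, 0.006,0.02,1.63,0,15, 0.006,0.02,1.5,0,15, 0.006,0.02,1.1,0,15, 0.006,0.02,0.7,0,15]' 60
python3 -m handwheel '[0,0,0,0,15, 0,0,0,0,15]'
python3 - <<'E'
from h import *
go(0.553,0.1912,0.095,0.95)
E
```

```text
time: 12.78
tcp_pos: [0.5554, 0.0286, 0.0943]
ee_rot: [-0.002, -0.103, 0.994, 0.023]
contact_force: [-0.5, -0.1, -3.1]
gripper_width: 0.0216
grasp_force: 59.3
time: 13.02
tcp_pos: [0.5559, 0.0284, 0.0943]
ee_rot: [-0.001, -0.103, 0.994, 0.022]
contact_force: [-0.2, 0.6, -5.1]
gripper_width: 0.0217
grasp_force: 59.3
go [-0.764  3.994  0.163] turn 2.181 curyaw -168.15 tilt [-0.0061  0.0444 -0.999 ]
```

```bash
python3 -m handwheel '[-0.1,0.6,0.02,0.4,15, -0.3,1.5,0.06,0.9,15, -0.45,2.4,0.1,1.4,15, -0.6,3.2,0.13,1.9,15, -0.72,3.8,0.15,2.1,15, -0.764,3.99,0.16,2.18,15, -0.764,3.99,0.16,2.18,15, -0.764,3.99,0.16,2.18,15]'
python3 - <<'E'
from h import *
print(env.sense()["joint_positions"].round(3))
go(0.553,0.1912,0.0610,0.95)
f,W=grab("wrist");z=W[...,2]
m=(z>.062)&(z<.10)&(W[...,0]<.54)&(W[...,0]>.44)&(np.abs(W[...,1]-.19)<.05)
k,l,st,_=cv2.connectedComponentsWithStats(m.astype(np.uint8)); p=W[l==1+st[1:,4].argmax()]
print(cv2.minAreaRect((p[:,:2]*1000).astype(np.float32)),np.median(p[:,2]),p[:,0].min())
A=np.c_[p-p.mean(0)];c=np.linalg.lstsq(np.c_[A[:,:2],np.ones(len(A))],A[:,2],rcond=None)[0];print("slopes",c)
E
```

```text
time: 14.02
tcp_pos: [0.5529, 0.19, 0.0946]
ee_rot: [-0.003, -0.008, 1.0, 0.022]
contact_force: [-0.0, 0.4, -4.9]
gripper_width: 0.0221
grasp_force: 59.5
[ 0.194  0.219 -0.029  1.321  0.044  0.178]
go [-0.009 -0.007  0.841] turn -0.008 curyaw -179.09 tilt [-0.007   0.0436 -0.999 ]
((496.734130859375, 189.6147918701172), (86.92239379882812, 24.150901794433594), 1.0238161087036133) 0.08022584468080891 0.4531841180546234
slopes [-1.03777753e-02  1.97944668e-03 -6.67749716e-16]
```

```bash
python3 -m handwheel '[0,0,0.3,0,15, 0,0,0.55,0,15, 0,0,0.7,0,15, 0,0,0.78,0,15, 0,0,0.82,0,15, 0,0,0.84,0,15, 0,0,0.85,0,15, 0,0,0.85,0,15]'
```

```text
time: 15.08
tcp_pos: [0.5529, 0.1926, 0.0612]
ee_rot: [-0.003, -0.008, 1.0, 0.022]
contact_force: [0.9, 0.3, -4.7]
gripper_width: 0.022
grasp_force: 59.4
```

```bash
python3 -m handwheel '[0,0,0.01,0,15, 0,0,0.02,0,15, 0,0,0.03,0,15, 0,0,0.03,0,15]'
```

```text
time: 15.58
tcp_pos: [0.5528, 0.1926, 0.0603]
ee_rot: [-0.003, -0.008, 1.0, 0.022]
contact_force: [-2.0, -0.5, -0.3]
gripper_width: 0.022
grasp_force: 59.9
```

```bash
python3 -m handwheel '[0,0,0,0,22, 0,0,0,0,28, 0,0,0,0,35, 0,0,0,0,45, 0,0,0,0,60, 0,0,0,0,60, 0,0,-0.3,0,60, 0,0,-1,0,60, 0,0,-1.8,0,30, 0,0,-1.8,0,0, 0,0,-1.8,0,0, 0,0,-1.8,0,0]'
python3 - <<'E'
from h import *
f,W=grab("wrist");save("w5",f["color"]);z=W[...,2]
m=(z>.038)&(z<.055)&(W[...,0]<.66)&(W[...,0]>.44)&(np.abs(W[...,1]-.19)<.05)
k,l,st,_=cv2.connectedComponentsWithStats(m.astype(np.uint8)); p=W[l==1+st[1:,4].argmax()]
print(cv2.minAreaRect((p[:,:2]*1000).astype(np.float32)),np.median(p[:,2]),p[:,0].min(),p[:,0].max())
A=p-p.mean(0);print("slopes",np.linalg.lstsq(A[:,:2],A[:,2],rcond=None)[0])
go(0.63,0.192,0.075);s=env.sense();print(s["gripper_width"],s["tcp_pos"])
E
```

```text
time: 17.08
tcp_pos: [0.5522, 0.1892, 0.1302]
ee_rot: [-0.004, -0.008, 1.0, 0.022]
contact_force: [1.2, 0.1, -0.0]
gripper_width: -0.0002
grasp_force: 0.0
((516.9592895507812, 192.65660095214844), (126.76250457763672, 24.13969612121582), 0.9884147644042969) 0.04528223386820572 0.45342998676265966 0.5803516929344018
slopes [0.00033259 0.00191754]
go [-1.957 -0.023  1.362] turn 0 curyaw -179.03 tilt [-0.0092  0.0439 -0.999 ]
-0.0002729494887474639 [0.55221695 0.18921028 0.13014463]
```

View pics/w5.png

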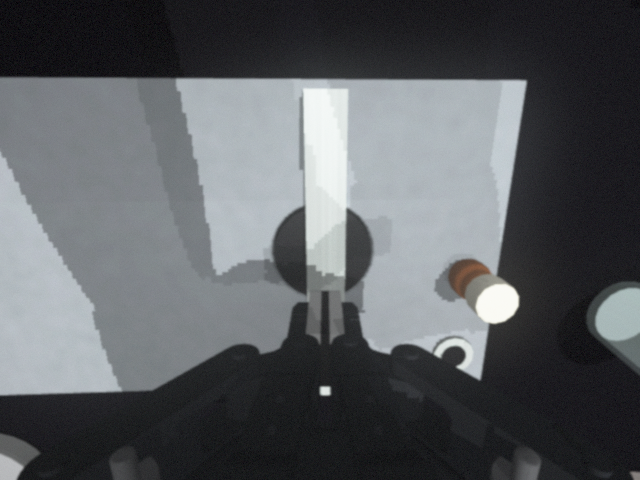

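The bar lies level across the left disc with its centre near (0.553, 0.193). The vial at (485,290) is clear. Next I'll go above the rounded end with shut fingers.

```bash
python3 - <<'E'
from h import *
go(0.625,0.1925,0.0740)
E
python3 -m handwheel '[-0.6,0,0,0,0, -1.3,0,0,0,0, -1.8,0,0.3,0,0, -1.83,-0.03,0.8,0,0, -1.83,-0.03,1.15,0,0, -1.83,-0.03,1.33,0,0, -1.83,-0.03,1.37,0,0, -1.83,-0.03,1.37,0,0, -1.83,-0.03,1.37,0,0]'
python3 - <<'E'
from h import *
go(0.625,0.1925,0.0673)
E
```

```text
go [-1.833 -0.01   1.389] turn 0 curyaw -179.03 tilt [-0.0092  0.0439 -0.999 ]
time: 18.25
tcp_pos: [0.6266, 0.192, 0.0776]
ee_rot: [-0.002, -0.008, 1.0, 0.022]
contact_force: [0.3, 0.2, -0.4]
gripper_width: -0.0005
grasp_force: 0.0
go [0.038 0.002 0.259] turn 0 curyaw -179.03 tilt [-0.0046  0.0448 -0.999 ]
```

```bash
python3 -m handwheel '[0,0,0.06,0,0, 0,0,0.11,0,0, 0,0,0.15,0,0, 0,0,0.18,0,0, 0,0,0.2,0,0, 0,0,0.22,0,0, 0,0,0.235,0,0, 0,0,0.25,0,0, 0,0,0.25,0,0]'
```

```text
time: 19.38
tcp_pos: [0.6263, 0.1923, 0.0669]
ee_rot: [-0.003, -0.008, 1.0, 0.022]
contact_force: [0.8, -0.4, 2.0]
gripper_width: 0.0001
grasp_force: 1.3
```

```bash
python3 -m handwheel '[0,0,0.01,0,0, 0,0,0.02,0,0, 0,0,0.03,0,0, 0,0,0.04,0,0, 0,0,0.05,0,0, 0,0,0.05,0,0]'
```

```text
time: 20.12
tcp_pos: [0.6264, 0.1923, 0.0664]
ee_rot: [-0.002, -0.008, 1.0, 0.022]
contact_force: [-2.5, -1.3, 8.4]
gripper_width: -0.0002
grasp_force: 4.2
```

```bash
cat > slope.py <<'E'
from h import *
for cam in("wrist","top"):
    P=[]
    for i in range(2):
        f,W=grab(cam);z=W[...,2]
        m=(z>.037)&(z<.056)&(W[...,0]<.658)&(W[...,0]>.45)&(np.abs(W[...,1]-.1925)<.009)
        P.append(W[m])
    p=np.concatenate(P);A=p-p.mean(0);print(cam,len(p),p[:,0].min().round(3),p[:,0].max().round(3),"slopes",np.linalg.lstsq(A[:,:2],A[:,2],rcond=None)[0])
s=env.sense();print(s["contact_force"],s["tcp_pos"],s["grasp_force"])
E
python3 slope.py
```

```text
wrist 27868 0.506 0.623 slopes [-0.02224818  0.00268234]
top 3 0.604 0.609 slopes [  6.39568743 -12.67251375]
[-1.75361274 -0.72418298  7.50785774] [0.62638569 0.19231747 0.06640938] 4.198463559559968
```

It rocks, with a slope of about −0.022. I'll press a little more firmly.

```bash
python3 -m handwheel '[0,0,0.01,0,0, 0,0,0.02,0,0, 0,0,0.025,0,0, 0,0,0.025,0,0, 0,0,0.025,0,0]'; python3 slope.py
```

```text
time: 20.95
tcp_pos: [0.6264, 0.1923, 0.0664]
ee_rot: [-0.002, -0.008, 1.0, 0.022]
contact_force: [-3.8, -1.9, 11.2]
gripper_width: -0.0001
grasp_force: 5.7
wrist 27858 0.506 0.623 slopes [-0.02327104  0.00482235]
top 3 0.608 0.609 slopes [-8.20741981e+00 -4.55749761e-03]
[-4.20070682 -1.993253   11.41512234] [0.62638867 0.19232757 0.06633131] 5.663840938650537
```

```bash
sed -i 's/<.658/<.59/;s/("wrist","top")/("wrist",)/' slope.py; python3 slope.py
```

```text
wrist 22216 0.506 0.59 slopes [-0.0332496   0.00472185]
[-4.13118561 -1.68459952 11.60985032] [0.62640827 0.19228762 0.06630958] 5.663297073078866
```

The slope is −0.033 at 11 N, so the rounded end is firmly down. Next is the square end.

```bash
python3 -m handwheel '[0,0,-0.05,0,0, 0,0,-0.1,0,0, 0,0,-0.2,0,0, 0,0,-0.5,0,0, 0.5,0,-0.7,0,0, 1.4,0,-0.7,0,0, 2.4,0,-0.7,0,0, 3.3,0,-0.7,0,0, 3.65,0,-0.6,0,0, 3.65,0,-0.45,0,0, 3.65,0,-0.4,0,0, 3.65,0,-0.4,0,0]'
python3 slope.py
python3 - <<'E'
from h import *
f,W=grab("wrist");z=W[...,2]
m=(z>.038)&(z<.055)&(W[...,0]<.66)&(W[...,0]>.44)&(np.abs(W[...,1]-.19)<.05)
k,l,st,_=cv2.connectedComponentsWithStats(m.astype(np.uint8)); p=W[l==1+st[1:,4].argmax()]
print(cv2.minAreaRect((p[:,:2]*1000).astype(np.float32)),p[:,0].min())
go(0.480,0.191,0.0690)
E
```

```text
time: 22.75
tcp_pos: [0.4807, 0.1892, 0.0801]
ee_rot: [-0.003, -0.008, 1.0, 0.022]
contact_force: [-0.5, 0.6, 0.3]
gripper_width: 0.0002
grasp_force: 0.0
wrist 4991 0.453 0.557 slopes [0.00838421 0.00132128]
[0.42275924 0.29190885 0.36206234] [0.48074508 0.18919636 0.08032969] 0.0
((468.3171691894531, 191.71559143066406), (31.0887508392334, 24.1024169921875), 0.6544101238250732) 0.4526775810155729
go [0.015 0.032 0.287] turn 0 curyaw -179.05 tilt [-0.0062  0.0445 -0.999 ]
```

```bash
python3 -m handwheel '[0,0.03,0.08,0,0, 0,0.03,0.15,0,0, 0,0.03,0.2,0,0, 0,0.03,0.24,0,0, 0,0.03,0.27,0,0, 0,0.03,0.29,0,0, 0,0.03,0.3,0,0, 0,0.03,0.31,0,0, 0,0.03,0.32,0,0, 0,0.03,0.32,0,0]'
```

```text
time: 24.15
tcp_pos: [0.48, 0.191, 0.068]
ee_rot: [-0.003, -0.008, 1.0, 0.022]
contact_force: [-0.6, -0.4, 2.3]
gripper_width: -0.0001
grasp_force: 1.3
```

```bash
python3 -m handwheel '[0,0,0.01,0,0, 0,0,0.02,0,0, 0,0,0.03,0,0, 0,0,0.04,0,0, 0,0,0.05,0,0, 0,0,0.06,0,0, 0,0,0.06,0,0]'
```

```text
time: 25.02
tcp_pos: [0.4798, 0.1911, 0.0664]
ee_rot: [-0.003, -0.008, 1.0, 0.022]
contact_force: [-4.8, -2.3, 10.3]
gripper_width: 0.0001
grasp_force: 5.1
```

```bash
python3 -m handwheel '[0,0,0.01,0,0, 0,0,0.015,0,0, 0,0,0.015,0,0, 0,0,0.015,0,0]'
python3 - <<'E'
from h import *
for cam in("wrist","scene"):
    f,W=grab(cam);z=W[...,2]
    for a,b in((.454,.464),(.50,.55),(.59,.63),(.635,.65)):
        m=(z>.037)&(z<.056)&(W[...,0]>a)&(W[...,0]<b)&(np.abs(W[...,1]-.1925)<.009);print(cam,a,m.sum(),np.median(z[m]))
E
```

```text
time: 25.52
tcp_pos: [0.4798, 0.1911, 0.0664]
ee_rot: [-0.003, -0.008, 1.0, 0.022]
contact_force: [-6.5, -1.7, 11.5]
gripper_width: -0.0002
grasp_force: 6.3
wrist 0.454 874 0.04300343852973816
wrist 0.5 439 0.045593080032223066
wrist 0.59 0 nan
wrist 0.635 0 nan
scene 0.454 0 nan
scene 0.5 67 0.04691844225166808
scene 0.59 67 0.04908370205258861
scene 0.635 25 0.04993768535915666
  return _methods._mean(a, axis=axis, dtype=dtype,
  ret = ret.dtype.type(ret / rcount)
```

The square end is down: its top fell to 0.043 (bar on the face) and the far end rose to 0.050. I'll lift away and check.

```bash
python3 -m handwheel '[0,0,-0.05,0,0, 0,0,-0.1,0,0, 0,0,-0.2,0,0, 0,0,-0.5,0,0, 0,0,-1.2,0,0, 0,0,-2.2,0,0, 0.5,0,-3,0,0, 1.5,0,-3,0,0, 1.5,0,-3,0,0, 1.5,0,-3,0,0, 1.5,0,-3,0,0]'
python3 - <<'E'
from h import *
f,W=grab("wrist");z=W[...,2]
m=(z>.038)&(z<.055)&(W[...,0]<.67)&(W[...,0]>.44)&(np.abs(W[...,1]-.19)<.05)
k,l,st,_=cv2.connectedComponentsWithStats(m.astype(np.uint8)); p=W[l==1+st[1:,4].argmax()]
print(cv2.minAreaRect((p[:,:2]*1000).astype(np.float32)),p[:,0].min(),np.median(p[:,2]))
A=p-p.mean(0);print(np.linalg.lstsq(A[:,:2],A[:,2],rcond=None)[0])
s=env.sense();print(s["qd"].round(3),s["contact_force"])
f,W=grab("scene");save("s9",f["color"])
E
```

```text
time: 27.0
tcp_pos: [0.4215, 0.1848, 0.1848]
ee_rot: [-0.003, -0.008, 1.0, 0.022]
contact_force: [0.1, -0.1, 0.1]
gripper_width: 0.0004
grasp_force: 0.0
((460.7782287597656, 191.47084045410156), (15.604035377502441, 23.570480346679688), 0.2587416172027588) 0.4529610067820633 0.04517086085758221
[0.16194391 0.00465252]
[ 0.001  0.001 -0.002  0.003  0.001  0.001] [-0.25562515  0.31851045 -0.12086026]
```

View pics/s9.png

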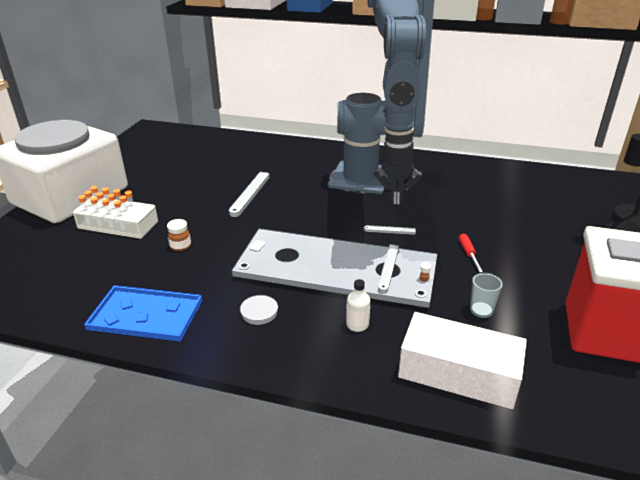

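The scene view shows the bar lying across the left disc at (388,268) and the hand clear of it. The vial at (425,270) and the other bystanders are undisturbed. The bar's square end is back at its settled height, so I'll hand in.

```bash
python3 -c "
from station import env
print(env.sign_off())"
```

```text
the job is handed in; nothing more can be done
None
```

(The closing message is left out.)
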